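# Turn the oatcake over on the griddle with the turner

## Robot

A 7-joint arm with a two-finger parallel gripper is mounted at the origin on a cart in front of the work surface, level with it; the furniture and walls round the work are solid. World frame = base frame: x ahead of the robot, y to its left, z up, the work surface at z = 0. Lengths are in m, angles in degrees, forces in N, time in s.
With the tool pointing down it reaches from about 0.4 to 0.875 m from the base axis. Payload 19.3 kg.
Tool frame: the origin (TCP) lies midway between the tips of the shut fingers; the grasp point (between the pads) lies 19 mm behind it; z points along the fingers, y is the line along which they close (so a half turn about z gives the same grasp; the last joint's range is limited). The gripper opens to 85 mm and grips with 20 to 120 N. Pads are 22 mm wide; open, the fingers measure 114 mm over their backs; the gripper's body (76 mm by 85 mm) begins 54 mm behind the grasp point. The pads swing forward as they close: fully open they stand 13 mm farther back than shut.
Start: joints at [-79.767, 29.874, -2.08, 91.645, 1.215, 58.505, -6.463], TCP at [0.154, 0.606, 0.231] pointing down, gripper open.
Joint ranges: [-166.77, 166.77], [-17.47, 122.26], [-85.68, 81.53], [9.62, 139.38], [-72.42, 252.41], [9.2, 110.78], [-144.41, 144.41]. Speed limits (degrees/s): [108.29, 108.29, 136.94, 136.94, 172.46, 172.46, 172.46].

## Interface

Orientations are given as a 3x3 rotation matrix whose columns are the frame's x, y, z axes.
In Python, from cell import get_obs, camera, sign_off gives the robot as it stands.
- The arm moves only by the tool arm_command, never from a script. Its argument "commands" is a list of rows, each a list of 2 entries, a list of its own where there are three numbers: the shift along the world's x, y, z each as a share of 100 cm, from -1 to 1, then the turn, a rotation vector about the world's x, y, z each as a share of 4 degrees, from -1 to 1. In form: [[[dx, dy, dz], [ax, ay, az]], ...]. A call has 1 to 20 rows; each row shifts and turns the commanded pose from where the row before left it; what a row does not reach is not made up. A row lasts 1/8 s, in which the tool goes at most 62.5 mm and 10.7 degrees, less where a joint would pass 70% of its speed; a pose out of reach is approached as far as the arm can. A call with a number of a shift or a turn outside -1 to 1 is refused whole. A call with a gripper value outside its range is refused whole. "jaw" is the opening, from 0 (shut) to 1 (fully open), set as the call begins (left out, the last holds). The fingers move at their own pace and stop on an object; the grip force is fixed at half the most. Time passes only in rows, so rows that do not move let the fingers close. It gives the time, the measured TCP pose, the force and the opening at its end, in the units of the state.
- get_obs(): the state, without advancing time (a new reading comes with each control period).
- camera(name): name is "scene" or "top" or "wrist"; returns a dict with "pixels" (420x560x3 uint8, blue, green, red), "K" (3x3 intrinsics, pixels), "R" (3x3) and "t" (3): a world point X has camera coordinates R X + t. Camera axes: x right, y down, z forward; pixel columns grow to the right and rows downward; lengths in m; the calibration is good to about 2 mm. A picture is of the moment at which its call begins. There is no depth.
- sign_off(): hands the job in, once; it reports no verdict.
The state is a dict: "time_s": time; "q": joint angles; "dq": joint speeds; "joint_efforts": joint torques, N m; "tcp_pos": TCP position; "orientation": TCP orientation; "contact_force": force on the tool from outside, world axes, zero at the start; "ft_torque": the same for the moment, N m; "width": finger opening in m.
Only numpy, scipy, OpenCV 4.12 (cv2) and the standard library are available. Lean on these libraries where they do the work, as an engineer would, in place of code of your own. Each camera call takes 0.05 s, during which the arm holds its last target. There are 200 camera calls.

## Task

Take the turner from its board, slide its blade under the round oatcake on the griddle, lift the oatcake clear of the plate on the blade and turn it over, so that it lies flat on the griddle plate with its scored face down. Touch the oatcake only with the turner and stay low over the plate, without tossing it. Then put the turner back on its board with the blade flat, let go, and leave the kitchen timer and the glass where they stand.

Things in the scene. Friction and masses are not known exactly. Their poses are not given: they have to be found in the camera images.
- oatcake: Hard, flat, round oatcake, 96 mm across, 14 mm thick, 40 to 85 g, lying on the griddle. Origin at its middle (7 mm above the plate). Its z axis points out of the face with the scored cross: up at the start, to be down at the end. Both faces are flat out to radius 30 mm, then slope back 4 mm up to radius 45 mm, so a thin blade can start under the rim.
- turner_grip (a point): Kitchen turner (spatula), 170 g; this point is on the axis of its round black handle (18 mm thick). x is level and points to the blade's front edge, z up from the flat blade, y left. The handle runs from 40 mm ahead and 17 mm below this point to 65 mm behind and 27 mm above it (slope 23 degrees). The blade is heavy: the turner stands on its flat blade with the handle in the air.
- turner_blade (a point): Centre of the turner's flat steel blade, 78 mm long (x), 84 mm wide (y), 1.8 mm thick; axes as turner_grip, which lies 110 mm behind and 52 mm above this point. The front edge is 39 mm ahead. A thin neck rises from the middle of the rear edge to the handle.
- griddle_top (a point): Centre of the dark fixed griddle's matt, grippy plate, 30 mm above the worktop; x to its rear, y to its left. Plate 220 mm deep (x), 260 mm wide (y). A splash guard 32 mm higher stands along the rear edge (110 mm from the centre): back the oatcake against it to get the blade under. Left and right edges (130 mm) have a lip 10 mm high; the front is open.
- board_top (a point): Centre of the top of the fixed wooden board on which the turner's blade stands at the start, 140 mm (x) by 110 mm (y), top 12 mm above the worktop. At the start the turner points roughly along the board's x.
- kitchen_timer: Bystander: red and white kitchen timer, 66 mm across, 43 mm high, to the right of the glass. Origin at the centre of its underside.
- tumbler: Bystander: drinking glass, 81 mm across, 92 mm high, standing upright to the right of the griddle. Origin at the centre of its underside.

How it is judged:
By the outcome, as a careful person would: the job done as asked, in the order asked, and still so for the second after the job is handed in, with the robot touching nothing.
It also fails if it takes over 54 s, if anything falls off the work surface, if the arm or the gripper's body presses on something with over 40 N, if the wrist force passes 120 N, or if a joint passes its speed limit or range.

## Working session

There is one attempt and no reset: what is moved stays moved. The work goes in short steps, Python scripts to look and compute and a tool call to move; the robot and the scene stay as the last step left them, time stands still between calls to the robot, and variables do not carry over. Pictures are saved under pics/ and viewed, on a budget of 10 in all, crops included, one or two more only if the job needs it, and the job is handed in when it is done.

Besides the shell and the picture viewer there is one more tool, called as name(argument=value, ...), one argument or row to a line, values as JSON. arm_command: Moves the arm, as the interface text tells. Its arguments: {"type":"object","properties":{"commands":{"type":"array"},"jaw":{"type":"number"}},"required":["commands"]}

```bash
ls; mkdir -p pics; python3 - <<'E'
from cell import get_obs, camera
import cv2, numpy as np, pickle
o=get_obs(); print({k:np.round(v,3).tolist() for k,v in o.items() if k in('time_s','tcp_pos','orientation','width','contact_force')})
for n in('top','scene'):
    c=camera(n); pickle.dump(c,open(f'pics/{n}0.pkl','wb')); cv2.imwrite(f'pics/{n}0.png',c['pixels']); print(n,np.round(c['K'],1).tolist(),np.round(c['R'],3).tolist(),np.round(c['t'],3).tolist())
E
```

```text
pics
{'time_s': 0.0, 'tcp_pos': [0.154, 0.605, 0.231], 'orientation': [[-0.969, 0.246, -0.0], [0.246, 0.969, -0.001], [-0.0, -0.001, -1.0]], 'contact_force': [-0.532, -0.137, 0.568], 'width': 0.085}
top [[412.6, 0.0, 284.9], [0.0, 412.6, 211.4], [0.0, 0.0, 1.0]] [[-0.02, -1.0, -0.021], [-0.996, 0.021, -0.085], [0.085, 0.019, -0.996]] [0.1, 0.504, 1.294]
scene [[502.2, 0.0, 273.3], [0.0, 502.2, 206.2], [0.0, 0.0, 1.0]] [[0.804, -0.595, -0.012], [-0.367, -0.481, -0.796], [0.468, 0.645, -0.605]] [-0.368, 0.284, 1.057]
```

View pics/top0.png

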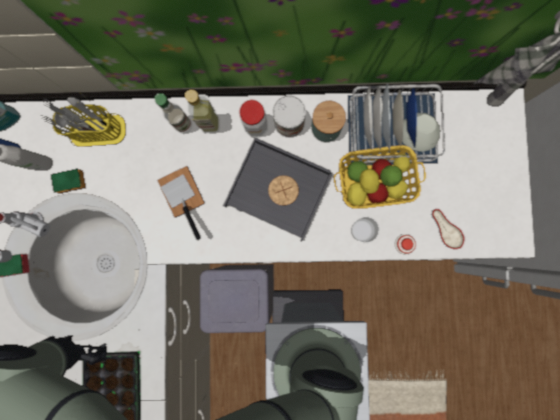

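View pics/scene0.png

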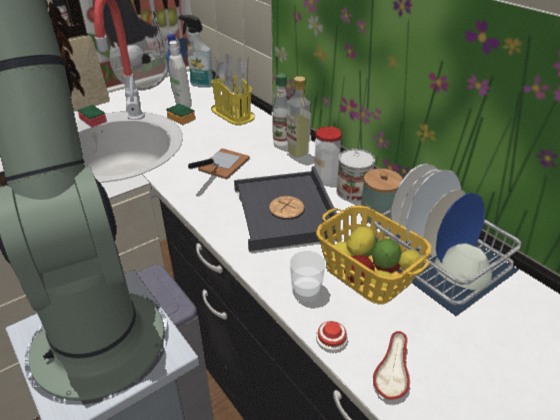

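The top view shows the board at about (180,192) with the blade on it and the black handle running to (198,236). The griddle corners are near (255,143), (330,178), (303,237) and (227,204), and the oatcake is at (283,190). The glass is at (364,230) and the timer at (406,244).

```bash
cat > h.py <<'E'
import numpy as np, cv2, pickle
from scipy.spatial.transform import Rotation as Rot
def ray(c,uv,z):
    K,R,t=c['K'],c['R'],c['t']; o=-R.T@t
    d=R.T@np.linalg.inv(K)@np.array([uv[0],uv[1],1.]); return o+d*(z-o[2])/d[2]
def proj(c,X):
    p=c['K']@(c['R']@np.asarray(X,float)+c['t']); return p[:2]/p[2]
def comp(mask,roi):
    x0,y0,x1,y1=roi; m=np.zeros_like(mask); m[y0:y1,x0:x1]=mask[y0:y1,x0:x1]
    n,l,s,ce=cv2.connectedComponentsWithStats(m); i=1+np.argmax(s[1:,4]); return (l==i).astype(np.uint8),ce[i],s[i]
E
python3 - <<'E'
from h import *
import itertools
from cell import get_obs
c=pickle.load(open('pics/top0.pkl','rb')); im=c['pixels']; hsv=cv2.cvtColor(im,cv2.COLOR_BGR2HSV); H,S,V=cv2.split(hsv)
m,ce,s=comp(((H<22)&(S>70)&(V>90)).astype(np.uint8),(262,170,305,212)); print('oat',ce,s,ray(c,ce,.037))
bd=((H<22)&(S>70)).astype(np.uint8); roi=(150,155,212,222)
m,ce,s=comp(bd,roi); p=np.argwhere(m)[:,::-1].astype(np.float32); r=cv2.minAreaRect(p); B=[ray(c,q,.012) for q in cv2.boxPoints(r)]; print('board',np.round(B,3).tolist(),np.mean(B,0))
m,ce,s=comp(((S<60)&(V<215)&(V>90)).astype(np.uint8),(162,172,198,205)); r=cv2.minAreaRect(np.argwhere(m)[:,::-1].astype(np.float32)); print('blade',ce,s,r,np.round([ray(c,q,.014) for q in cv2.boxPoints(r)],3).tolist(),ray(c,ce,.014))
m,ce,s=comp((V<60).astype(np.uint8),(175,200,210,245)); p=np.argwhere(m)[:,::-1].astype(np.float32); vx,vy,x,y=cv2.fitLine(p,cv2.DIST_L2,0,.01,.01).ravel(); t=(p-[x,y])@[vx,vy]; e=[np.array([x,y])+k*np.array([vx,vy]) for k in (t.min(),t.max())]; print('handle',e,ray(c,min(e,key=lambda q:q[1]),.048),ray(c,max(e,key=lambda q:q[1]),.092))
m,ce,s=comp((V<85).astype(np.uint8),(215,130,340,245)); m=cv2.morphologyEx(m,cv2.MORPH_CLOSE,np.ones((25,25))); r=cv2.minAreaRect(np.argwhere(m)[:,::-1].astype(np.float32)); print('grid',[(np.round(q,1).tolist(),np.round(ray(c,q,.035),3).tolist()) for q in cv2.boxPoints(r)])
o=get_obs(); q=np.radians(o['q']); 
for sg in itertools.product([1,-1],repeat=7):
    a=q*sg
    R=Rot.from_euler('ZYZYZYZ'[:3],a[:3])*Rot.from_euler('YZY',a[3:6])*Rot.from_euler('Z',a[6])
    M=R.as_matrix()
    if abs(M[2,2]+1)<.01:
        d=(M.T@np.asarray(o['orientation'])); 
        print(sg,np.degrees(Rot.from_matrix(d).as_rotvec()).round(1),np.degrees(np.arctan2(*(R.apply([0,0,1])[[1,0]]))).round(1))
E
```

```text
oat [283.10292072 190.01529903] [268 176  31  30 719] [0.57307924 0.09365204 0.037     ]
board [[0.619, 0.503, 0.012], [0.665, 0.409, 0.012], [0.543, 0.349, 0.012], [0.498, 0.443, 0.012]] [0.58104828 0.4258585  0.012     ]
blade [176.46309696 191.25036179] [162 175  33  30 691] ((175.2076873779297, 193.73846435546875), (27.535709381103516, 33.11726760864258), 60.2551155090332) [[0.586, 0.513, 0.014], [0.638, 0.42, 0.014], [0.558, 0.375, 0.014], [0.507, 0.468, 0.014]] [0.58000107 0.44000334 0.014     ]
handle [array([184.44197, 206.23819], dtype=float32), array([197.99933, 238.00029], dtype=float32)] [0.52709021 0.40494426 0.048     ] [0.42532525 0.35206314 0.092     ]
grid [([224.39999389648438, 204.8000030517578], [0.53, 0.281, 0.035]), ([254.10000610351562, 138.10000610351562], [0.743, 0.184, 0.035]), ([331.20001220703125, 172.39999389648438], [0.626, -0.06, 0.035]), ([301.5, 239.0], [0.417, 0.039, 0.035])]
(1, 1, 1, 1, 1, 1, 1) [  0.1  -0.1 -61.5] 99.2
(1, 1, 1, 1, 1, 1, -1) [  0.1  -0.1 -74.4] 99.2
(1, 1, 1, 1, -1, 1, 1) [ -1.6  -1.4 -60.2] -173.1
(1, 1, 1, 1, -1, 1, -1) [ -1.8  
[... 735 characters left out ...]
1, 1, 1, -1, 1, 1) [-1.7  1.6 99.3] -13.6
(-1, 1, 1, 1, -1, 1, -1) [-1.5  1.7 86.4] -13.6
(-1, 1, -1, 1, 1, 1, 1) [  1.7  -1.7 101.6] 173.1
(-1, 1, -1, 1, 1, 1, -1) [ 1.4 -1.8 88.7] 173.1
(-1, 1, -1, 1, -1, 1, 1) [  0.   -0.  102.9] -99.2
(-1, 1, -1, 1, -1, 1, -1) [ 0. -0. 90.] -99.2
(-1, -1, 1, -1, 1, -1, 1) [ 0.1  0.1 98.1] 78.7
(-1, -1, 1, -1, 1, -1, -1) [ 0.1  0.1 85.1] 78.7
(-1, -1, 1, -1, -1, -1, 1) [ 1.8 -1.5 99.3] 166.4
(-1, -1, 1, -1, -1, -1, -1) [ 1.6 -1.6 86.4] 166.4
(-1, -1, -1, -1, 1, -1, 1) [ -1.6   1.8 101.6] -6.9
(-1, -1, -1, -1, 1, -1, -1) [-1.3  1.9 88.7] -6.9
(-1, -1, -1, -1, -1, -1, 1) [1.000e-01 1.000e-01 1.029e+02] 80.8
(-1, -1, -1, -1, -1, -1, -1) [ 0.1  0.1 90. ] 80.8
```

```bash
python3 - <<'E'
import cv2
im=cv2.imread('pics/top0.png')[130:250,145:345]; cv2.imwrite('pics/crop0.png',cv2.resize(im,None,fx=4,fy=4,interpolation=cv2.INTER_CUBIC))
E
```

```text
(no output)
```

View pics/crop0.png

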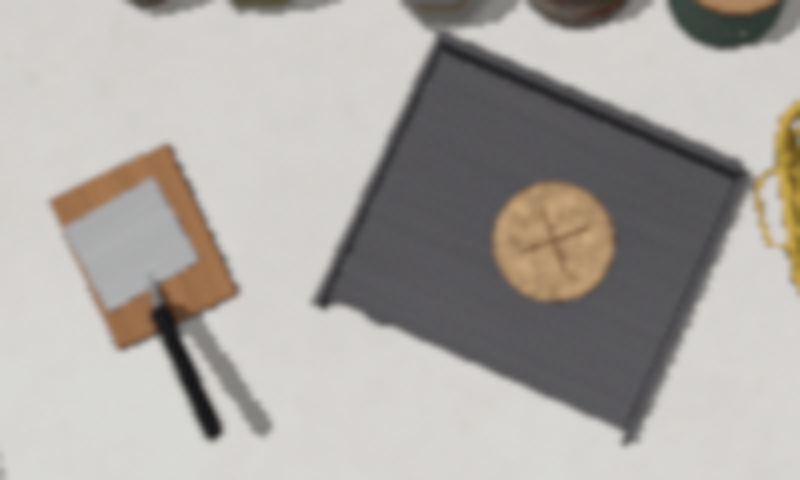

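The crop gives these positions (full-image pixels):
- Blade corners: about (184,174), (194,195), (174,207), (160,187).
- Griddle front corners: (225,206) and (302,240).
- The guard is along the far edge, and the oatcake is near the plate centre.

Next I'll refine the turner pose and check the wrist angles.

```bash
cat >> h.py <<'E'
def unit(v): v=np.asarray(v,float); return v/np.linalg.norm(v)
HD=unit([40,0,-17])
def tool_in_turner(al,a=0.15,s=0.010):   # tilt al deg (gripper to the left for +), returns R, p(TCP) in blade frame
    z=unit([a,-np.sin(np.radians(al)),-np.cos(np.radians(al))]); c=unit(np.cross(HD,z))
    R=np.column_stack([np.cross(c,z),c,z]); p=np.array([-.110,0,.052])-s*HD+.019*z
    return R,p
def turnerR(yaw,roll=0,pitch=0): return Rot.from_euler('ZYX',[yaw,pitch,roll],degrees=True).as_matrix()  # pitch>0: nose down
def wristq(R,az,fp=122):
    M=Rot.from_euler('ZY',[az,fp],degrees=True).as_matrix().T@R@Rot.from_euler('Z',-90,degrees=True).as_matrix()
    e=Rot.from_matrix(M).as_euler('ZYZ',degrees=True); e2=np.array([e[0]+180,-e[1],e[2]+180]); e=e if e[1]>=0 else e2
    w=lambda x:(x+180)%360-180
    return np.round([w(-e[0]),e[1],w(-e[2])],0)
def goto(pt,Rt,pc,Rc):
    d=np.asarray(pt)-pc; rv=Rot.from_matrix(Rt@np.asarray(Rc).T).as_rotvec(degrees=True)
    return np.round(d,4),np.round(rv,2)
E
python3 - <<'E'
from h import *
from cell import get_obs
T=pickle.load(open('pics/top0.pkl','rb'));S=pickle.load(open('pics/scene0.pkl','rb'))
V=cv2.cvtColor(S['pixels'],cv2.COLOR_BGR2HSV)[...,2]
m,ce,s=comp((V<60).astype(np.uint8),(183,148,228,175)); p=np.argwhere(m)[:,::-1].astype(np.float32); vx,vy,x,y=cv2.fitLine(p,cv2.DIST_L2,0,.01,.01).ravel(); t=(p-[x,y])@[vx,vy]; eS=sorted([np.array([x,y])+k*np.array([vx,vy]) for k in (t.min(),t.max())],key=lambda q:-q[0]); print(eS,s)
eT=[np.array([184.4,206.2]),np.array([198.,238.])]
P=[c['K']@np.column_stack([c['R'],c['t']]) for c in(T,S)]
X=cv2.triangulatePoints(P[0],P[1],np.array(eT).T.astype(float),np.array(eS).T.astype(float)); X=(X[:3]/X[3]).T; print('tri',X,[proj(T,x) for x in X],[proj(S,x) for x in X])
cr=[ray(T,np.array(q)/4+[145,130],.0145) for q in[(155,178),(198,262),(115,310),(62,228)]]; bc=np.mean(cr,0); print('blade',bc, np.linalg.norm(np.diff(cr+[cr[0]],axis=0),axis=1),[np.degrees(np.arctan2(*(d[[1,0]]))) for d in (cr[0]-cr[1],cr[3]-cr[2])])
fr=[ray(T,np.array(q)/4+[145,130],.035) for q in[(320,303),(628,440)]]; d=fr[0]-fr[1]; yw=np.degrees(np.arctan2(-d[0],d[1])); print('grid yaw',yw,np.linalg.norm(d),np.mean(fr,0)+.11*np.array([np.cos(np.radians(yw)),np.sin(np.radians(yw)),0]))
o=get_obs()
for nm,yaw,roll,az in(('board',28,0,38),('scoop',-24,0,18),('end',-24,100,18)):
  for sg in(1,-1):
    R,pp=tool_in_turner(45); R=turnerR(yaw,roll)@R@np.diag([sg,sg,1]); print(nm,sg,wristq(R,az))
R,pp=tool_in_turner(45)
for sg in(1,-1): print(goto(turnerR(28)@pp+bc,turnerR(28)@R@np.diag([sg,sg,1]),o['tcp_pos'],o['orientation']))
for n,q,z in(('glass',(364,230),.046),('timer',(406,244),.03)): print(n,ray(T,q,z))
E
```

```text
[array([212.16159, 160.71375], dtype=float32), array([188.77545, 166.00813], dtype=float32)] [189 159  24   9 105]
tri [[0.52661805 0.40678363 0.04370823]
 [0.42312607 0.35319278 0.09208831]] [array([184.22028426, 206.53163357]), array([197.62109187, 238.73731548])] [array([212.42322126, 160.69983918]), array([189.36838691, 165.98961464])]
blade [0.58031687 0.43446971 0.0145    ] [0.0778666  0.07713302 0.08054378 0.08539016] [np.float64(26.74372229084662), np.float64(32.67171283860499)]
grid yaw -25.11881838737019 0.26683947788435697 [0.57014812 0.11154119 0.035     ]
board 1 [51. 67. 76.]
board -1 [  51.   67. -104.]
scoop 1 [38. 86. 57.]
scoop -1 [  38.   86. -123.]
end 1 [-75.  31. 120.]
end -1 [-75.  31. -60.]
(array([ 0.3299, -0.2374, -0.1737]), array([-47.39,  -6.86,  59.93]))
(array([ 0.3299, -0.2374, -0.1737]), array([   7.79,  -53.59, -109.35]))
glass [ 0.44090963 -0.1556141   0.046     ]
timer [ 0.3950022  -0.28777477  0.03      ]
```

```bash
python3 - <<'E'
from h import *
from cell import get_obs
o=get_obs(); bc=np.array([.582,.4355,.0129]); Rt=turnerR(27.5); R,p=tool_in_turner(50); 
g=bc+Rt@p; Rw=Rt@R; z=Rw[:,2]; print('z',z,'c',Rw[:,1],'grasp tcp',g)
print(goto(g-.09*z,Rw,o['tcp_pos'],o['orientation']), 'approach',.09*z)
E
```

```text
z [ 0.48138612 -0.60347609 -0.63567603] c [-0.54849891  0.358282   -0.75550179] grasp tcp [0.48541171 0.36899199 0.05673356]
(array([ 0.2882, -0.1822, -0.1169]), array([-52.79,  -5.75,  60.26])) approach [ 0.04332475 -0.05431285 -0.05721084]
```

arm_command(
  commands=[
    [[0.016,-0.0101,-0.0065],[-0.733,-0.08,0.837]],
    [[0.016,-0.0101,-0.0065],[-0.733,-0.08,0.837]],
    [[0.016,-0.0101,-0.0065],[-0.733,-0.08,0.837]],
    [[0.016,-0.0101,-0.0065],[-0.733,-0.08,0.837]],
    [[0.016,-0.0101,-0.0065],[-0.733,-0.08,0.837]],
    [[0.016,-0.0101,-0.0065],[-0.733,-0.08,0.837]],
    [[0.016,-0.0101,-0.0065],[-0.733,-0.08,0.837]],
    [[0.016,-0.0101,-0.0065],[-0.733,-0.08,0.837]],
    [[0.016,-0.0101,-0.0065],[-0.733,-0.08,0.837]],
    [[0.016,-0.0101,-0.0065],[-0.733,-0.08,0.837]],
    [[0.016,-0.0101,-0.0065],[-0.733,-0.08,0.837]],
    [[0.016,-0.0101,-0.0065],[-0.733,-0.08,0.837]],
    [[0.016,-0.0101,-0.0065],[-0.733,-0.08,0.837]],
    [[0.016,-0.0101,-0.0065],[-0.733,-0.08,0.837]],
    [[0.016,-0.0101,-0.0065],[-0.733,-0.08,0.837]],
    [[0.016,-0.0101,-0.0065],[-0.733,-0.08,0.837]],
    [[0.016,-0.0101,-0.0065],[-0.733,-0.08,0.837]],
    [[0.016,-0.0101,-0.0065],[-0.733,-0.08,0.837]],
    [[0,0,0],[0,0,0]],
  ],
  jaw=0.5,
)

```text
time_s: 2.48
tcp_pos: [0.4419, 0.4229, 0.1134]
orientation: [[-0.684, -0.549, 0.48], [-0.711, 0.358, -0.605], [0.16, -0.755, -0.636]]
contact_force: [-0.5, 0.3, 0.0]
width: 0.0427
```

```bash
python3 - <<'E'
from h import *
from cell import get_obs,camera
c=camera('wrist'); pickle.dump(c,open('pics/w1.pkl','wb')); im=c['pixels'].copy(); o=get_obs()
bc=np.array([.582,.4355,.0129]); Rt=turnerR(27.5); R,p=tool_in_turner(50); g=bc+Rt@p; Rw=Rt@R
print(o['time_s'],o['q'],o['width'],goto(g,Rw,o['tcp_pos'],o['orientation']))
for a,b in(([-.07,0,.035],[-.175,0,.079]),([.039,.042,0],[.039,-.042,0]),([-.039,.042,0],[-.039,-.042,0])):
    A,B=[tuple(int(v) for v in proj(c,bc+Rt@np.array(k))) for k in(a,b)]; cv2.line(im,A,B,(0,0,255),1); print(A,B)
cv2.imwrite('pics/w1.png',im)
E
```

```text
2.525 [-71.64478912  51.72846028   2.03495224  89.30815405  41.13674653
  75.36410596  46.18877909] 0.04255645169051053 (array([ 0.0439, -0.0549, -0.0572]), array([-0.06, -0.07,  0.09]))
(283, 275) (283, 133)
(302, 401) (250, 326)
(338, 336) (275, 264)
```

View pics/w1.png

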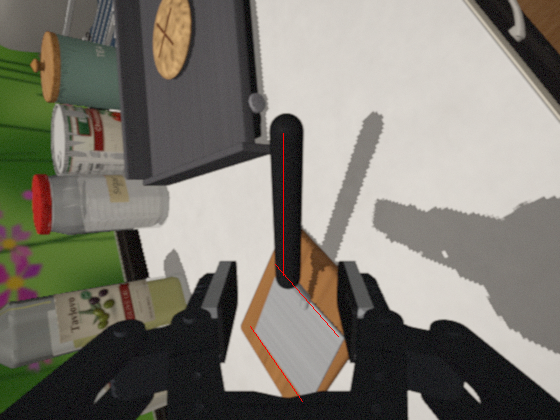

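The wrist view shows the handle running from (287,118) to (287,285), about 4 px (3 mm) to the right of my prediction. The blade and board line up with the overlay. I'll approach with a 2 mm correction and close the gripper.

arm_command(
  commands=[
    [[0.0054,-0.0068,-0.0073],[0,0,0]],
    [[0.0054,-0.0068,-0.0073],[0,0,0]],
    [[0.0054,-0.0068,-0.0073],[0,0,0]],
    [[0.0054,-0.0068,-0.0073],[0,0,0]],
    [[0.0054,-0.0068,-0.0073],[0,0,0]],
    [[0.0054,-0.0068,-0.0073],[0,0,0]],
    [[0.0052,-0.0067,-0.0073],[0,0,0]],
    [[0.0052,-0.0066,-0.0073],[0,0,0]],
    [[0,0,0],[0,0,0]],
  ],
)

```text
time_s: 3.65
tcp_pos: [0.485, 0.3689, 0.0555]
orientation: [[-0.684, -0.549, 0.48], [-0.712, 0.359, -0.604], [0.159, -0.755, -0.636]]
contact_force: [0.2, 0.3, 0.4]
width: 0.0426
```

arm_command(
  commands=[
    [[0,0,0],[0,0,0]],
    [[0,0,0],[0,0,0]],
    [[0,0,0],[0,0,0]],
    [[0,0,0],[0,0,0]],
    [[0,0,0],[0,0,0]],
  ],
  jaw=0,
)

```text
time_s: 4.28
tcp_pos: [0.4846, 0.37, 0.056]
orientation: [[-0.684, -0.549, 0.481], [-0.712, 0.359, -0.603], [0.158, -0.755, -0.637]]
contact_force: [-2.3, 0.3, 1.5]
width: 0.0162
```

```bash
python3 - <<'E'
from h import *
from cell import get_obs,camera
o=get_obs(); pickle.dump(o,open('pics/grasp.pkl','wb')); c=camera('wrist'); pickle.dump(c,open('pics/w2.pkl','wb')); im=c['pixels'].copy()
bc=np.array([.582,.4355,.0129]); Rt=turnerR(27.5); Rg=np.asarray(o['orientation']); R,p=tool_in_turner(50)
print(o['time_s'],o['width'],np.round(o['contact_force'],1),goto(bc+Rt@p,Rt@R,o['tcp_pos'],Rg),o['tcp_pos'])
for a,b in(([-.07,0,.035],[-.175,0,.079]),([.039,.042,0],[.039,-.042,0]),([-.039,.042,0],[-.039,-.042,0]),([-.039,.042,0],[.039,.042,0]),([-.039,-.042,0],[.039,-.042,0])):
    A,B=[tuple(int(v) for v in proj(c,bc+Rt@np.array(k))) for k in(a,b)]; cv2.line(im,A,B,(0,0,255),1)
cv2.imwrite('pics/w2.png',im)
E
```

```text
4.275 0.01615267534330801 [-2.3  0.3  1.5] (array([ 0.0008, -0.001 ,  0.0008]), array([-0.06, -0.04,  0.01])) [0.48462904 0.36995446 0.05595678]
```

View pics/w2.png

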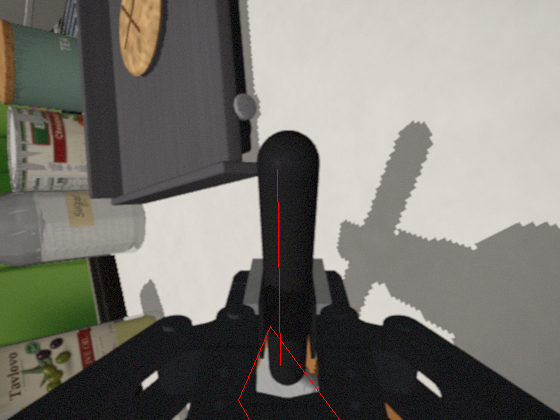

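```bash
cat >> h.py <<'E'
def setup():
    o=pickle.load(open('pics/grasp.pkl','rb')); Rt=turnerR(27.5); bc=np.array([.581,.4375,.0129]); Rg=np.asarray(o['orientation'])
    return Rt.T@Rg, Rt.T@(np.asarray(o['tcp_pos'])-bc)     # tool in blade frame
GY=-24.5; GC=np.array([.570,.1115,.030])
def blade_goal(gx,gy,gz,roll=0,pitch=0,yaw=0):  # griddle coords (m), gz= blade centre over plate
    Rb=turnerR(GY+yaw,roll,pitch); R,p=setup(); b=GC+turnerR(GY)@np.array([gx,gy,gz]); return b+Rb@p, Rb@R
def blade_now(o):
    R,p=setup(); Rb=np.asarray(o['orientation'])@R.T; b=np.asarray(o['tcp_pos'])-Rb@p
    return np.round(turnerR(GY).T@(b-GC),4), np.round(Rot.from_matrix(Rb).as_euler('ZYX',degrees=True)-[GY,0,0],1)
E
python3 - <<'E'
from h import *
from cell import get_obs
T=pickle.load(open('pics/top0.pkl','rb'))
G=turnerR(GY)
for q,z in(((440,45),.062),((745,175),.062),((320,303),.04),((628,440),.04),((340,303),.03),((620,430),.03),((443,60),.03),((738,182),.03)): print(q,np.round(G.T@(ray(T,np.array(q)/4+[145,130],z)-GC),4))
print('oat',G.T@(np.array([.573,.094,.037])-GC))
o=get_obs(); pc,Rc=o['tcp_pos'],o['orientation']
a=blade_goal(-.094,-.02,.07); print('hi pre',goto(*a,pc,Rc)); b=blade_goal(-.094,-.02,.004,pitch=3.5); print('down',goto(*b,*a))
E
```

```text
(440, 45) [0.1143 0.1257 0.032 ]
(745, 175) [ 0.1132 -0.1343  0.032 ]
(320, 303) [-0.1086  0.1337  0.01  ]
(628, 440) [-0.1114 -0.1321  0.01  ]
(340, 303) [-0.102  0.121  0.   ]
(620, 430) [-0.1065 -0.1233  0.    ]
(443, 60) [0.1104 0.1246 0.    ]
(738, 182) [ 0.1121 -0.1319  0.    ]
oat [ 0.00998702 -0.01468024  0.007     ]
hi pre (array([-0.121 , -0.2033,  0.0871]), array([  0.,  -0., -52.]))
down (array([ 0.0026, -0.0012, -0.059 ]), array([ 1.45,  3.18, -0.  ]))
```

arm_command(
  commands=[
    [[0,0,0.01],[0,0,0]],
    [[0,0,0.01],[0,0,0]],
    [[0,0,0.02],[0,0,0]],
    [[0,0,0.02],[0,0,0]],
    [[0,0,0.02],[0,0,0]],
    [[0,0,0],[0,0,0]],
  ],
)

```text
time_s: 5.08
tcp_pos: [0.4852, 0.3704, 0.1379]
orientation: [[-0.684, -0.548, 0.482], [-0.713, 0.361, -0.601], [0.156, -0.755, -0.637]]
contact_force: [0.1, 0.4, -1.5]
width: 0.0162
```

arm_command(
  commands=[
    [[-0.0083,-0.0131,0.0004],[0,0,-0.867]],
    [[-0.0083,-0.0131,0.0004],[0,0,-0.867]],
    [[-0.0083,-0.0131,0.0004],[0,0,-0.867]],
    [[-0.0083,-0.0131,0.0004],[0,0,-0.867]],
    [[-0.0083,-0.0131,0.0004],[0,0,-0.867]],
    [[-0.0083,-0.0131,0.0004],[0,0,-0.867]],
    [[-0.0083,-0.0131,0.0004],[0,0,-0.867]],
    [[-0.0083,-0.0131,0.0004],[0,0,-0.867]],
    [[-0.0083,-0.0131,0.0004],[0,0,-0.867]],
    [[-0.0083,-0.0131,0.0004],[0,0,-0.867]],
    [[-0.0083,-0.0131,0.0004],[0,0,-0.867]],
    [[-0.0083,-0.0131,0.0004],[0,0,-0.867]],
    [[-0.0083,-0.0131,0.0004],[0,0,-0.867]],
    [[-0.0083,-0.0131,0.0004],[0,0,-0.867]],
    [[-0.0083,-0.0131,0.0004],[0,0,-0.867]],
    [[0,0,0],[0,0,0]],
  ],
)

```text
time_s: 7.08
tcp_pos: [0.3602, 0.1722, 0.1421]
orientation: [[-0.982, -0.053, -0.182], [0.103, 0.653, -0.75], [0.158, -0.755, -0.636]]
contact_force: [1.4, -0.1, -2.0]
width: 0.0159
```

```bash
python3 - <<'E'
from h import *
from cell import get_obs,camera
o=get_obs(); print(o['time_s'],np.round(o['q'],0),o['contact_force'],blade_now(o))
c=camera('scene'); t=camera('top'); pickle.dump((c,t),open('pics/s3.pkl','wb')); 
R,p=setup(); Rb=np.asarray(o['orientation'])@R.T; b=np.asarray(o['tcp_pos'])-Rb@p
out=[]
for cc,roi in((c,(190,120,350,260)),(t,(210,110,350,260))):
    im=cc['pixels'].copy(); x0,y0,x1,y1=roi; f=4 if cc is c else 3
    im=cv2.resize(im[y0:y1,x0:x1],None,fx=3,fy=3,interpolation=cv2.INTER_CUBIC)
    L=[[.039,.042,0],[.039,-.042,0],[-.039,-.042,0],[-.039,.042,0],[.039,.042,0]]
    P=np.array([(proj(cc,b+Rb@np.array(k))-[x0,y0])*3 for k in L]).astype(int); cv2.polylines(im,[P],False,(0,0,255),1)
    P=np.array([(proj(cc,b+Rb@np.array(k))-[x0,y0])*3 for k in([-.07,0,.035],[-.175,0,.079])]).astype(int); cv2.polylines(im,[P],False,(0,255,255),1)
    out.append(cv2.resize(im,(400,int(im.shape[0]*400/im.shape[1]))))
h=max(i.shape[0] for i in out); cv2.imwrite('pics/s3.png',np.hstack([cv2.copyMakeBorder(i,0,h-i.shape[0],0,0,0) for i in out]))
E
```

```text
7.075 [-56.  44.   8. 105.  16.  78.  30.] [ 1.40757344 -0.05175625 -1.97101412] (array([-0.0993, -0.0168,  0.0691]), array([-0.2, -0. , -0. ]))
```

View pics/s3.png

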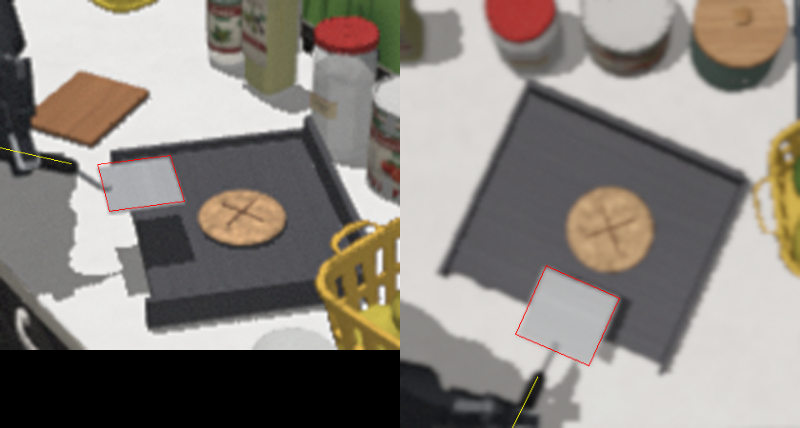

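The overlay matches the blade in both views, so the grasp model is accurate. The oatcake is straight ahead, so I'll lower the blade with its nose slightly down.

arm_command(
  commands=[
    [[0.0004,0.0001,-0.0072],[0.045,0.1,0]],
    [[0.0004,0.0001,-0.0072],[0.045,0.1,0]],
    [[0.0004,0.0001,-0.0072],[0.045,0.1,0]],
    [[0.0004,0.0001,-0.0072],[0.045,0.1,0]],
    [[0.0004,0.0001,-0.0072],[0.045,0.1,0]],
    [[0.0004,0.0001,-0.0072],[0.045,0.1,0]],
    [[0.0004,0.0001,-0.0072],[0.045,0.1,0]],
    [[0.0004,0.0001,-0.0072],[0.045,0.1,0]],
    [[0,0,0],[0,0,0]],
  ],
)

```text
time_s: 8.3
tcp_pos: [0.3634, 0.1739, 0.0839]
orientation: [[-0.972, -0.097, -0.216], [0.096, 0.672, -0.734], [0.216, -0.734, -0.644]]
contact_force: [-0.7, 0.1, -1.5]
width: 0.0158
```

```bash
cat > st.py <<'E'
from h import *
from cell import get_obs
o=get_obs(); print(round(o['time_s'],2),'F',np.round(o['contact_force'],1),'w',round(o['width'],4),'blade',*blade_now(o),'q',np.round(o['q'],0))
E
python3 st.py
```

```text
8.3 F [-0.7  0.1 -1.5] w 0.0158 blade [-0.1001 -0.0136  0.0037] [-0.   3.5 -0.1] q [-54.  50.   7. 103.  15.  74.  32.]
```

arm_command(
  commands=[
    [[0,0,-0.0015],[0,0,0]],
    [[0.0055,-0.0025,0],[0,0,0]],
    [[0.0073,-0.0033,0],[0,0,0]],
    [[0.0073,-0.0033,0],[0,0,0]],
    [[0.0073,-0.0033,0],[0,0,0]],
    [[0.0073,-0.0033,0],[0,0,0]],
    [[0.0073,-0.0033,0],[0,0,0]],
    [[0.0073,-0.0033,0],[0,0,0]],
    [[0.0073,-0.0033,0],[0,0,0]],
    [[0.0073,-0.0033,0],[0,0,0]],
    [[0.0055,-0.0025,0],[0,0,0]],
    [[0,0,0],[0,0,0]],
  ],
)

```text
time_s: 9.8
tcp_pos: [0.4333, 0.1424, 0.0828]
orientation: [[-0.972, -0.096, -0.215], [0.096, 0.672, -0.734], [0.215, -0.734, -0.644]]
contact_force: [1.6, -1.1, 0.1]
width: 0.0161
```

```bash
python3 st.py; python3 - <<'E'
from h import *
from cell import camera
t=camera('top'); H,S,V=cv2.split(cv2.cvtColor(t['pixels'],cv2.COLOR_BGR2HSV))
m,ce,s=comp(((H<22)&(S>70)&(V>90)).astype(np.uint8),(240,140,325,225)); print(ce,s,turnerR(GY).T@(ray(t,ce,.038)-GC))
E
```

```text
9.8 F [ 1.6 -1.1  0.1] w 0.0161 blade [-0.0234 -0.0133  0.0027] [-0.   3.5 -0. ] q [-49.  52.   9.  98.  19.  75.  38.]
[287.98563218 178.88362069] [273 165  31  29 696] [ 0.04887347 -0.01514689  0.008     ]
```

arm_command(
  commands=[
    [[0.0036,-0.0017,-0.0005],[0,0,0]],
    [[0.0036,-0.0017,0],[0,0,0]],
    [[0.0036,-0.0017,0],[0,0,0]],
    [[0.0036,-0.0017,0],[0,0,0]],
    [[0.0036,-0.0017,0],[0,0,0]],
    [[0.0036,-0.0017,0],[0,0,0]],
    [[0.0036,-0.0017,0],[0,0,0]],
    [[0.0036,-0.0017,0],[0,0,0]],
    [[0.0036,-0.0017,0],[0,0,0]],
    [[0.0036,-0.0017,0],[0,0,0]],
    [[0,0,0],[0,0,0]],
  ],
)

```text
time_s: 11.22
tcp_pos: [0.4692, 0.1255, 0.0823]
orientation: [[-0.972, -0.096, -0.215], [0.096, 0.672, -0.734], [0.215, -0.734, -0.644]]
contact_force: [1.0, -0.7, -0.3]
width: 0.016
```

```bash
cat > ot.py <<'E'
from h import *
from cell import camera
t=camera('top'); H,S,V=cv2.split(cv2.cvtColor(t['pixels'],cv2.COLOR_BGR2HSV))
m,ce,s=comp(((H<22)&(S>70)&(V>90)).astype(np.uint8),(230,135,325,235)); print('oat',ce,s,turnerR(GY).T@(ray(t,ce,.040)-GC))
E
python3 st.py; python3 ot.py
```

```text
11.22 F [ 1.  -0.7 -0.3] w 0.016 blade [ 0.0163 -0.0138  0.0022] [-0.   3.5 -0. ] q [-46.  53.  10.  95.  20.  76.  41.]
oat [290.67489115 172.98984035] [276 159  30  29 689] [ 0.06927959 -0.01566137  0.01      ]
```

arm_command(
  commands=[
    [[0.0036,-0.0017,0],[0,0,0]],
    [[0.0036,-0.0017,0],[0,0,0]],
    [[0.0036,-0.0017,0],[0,0,0]],
    [[0.0036,-0.0017,0],[0,0,0]],
    [[0.0036,-0.0017,0],[0,0,0]],
    [[0.0036,-0.0017,0],[0,0,0]],
    [[0.0036,-0.0017,0],[0,0,0]],
    [[0.0036,-0.0017,0],[0,0,0]],
    [[0.0036,-0.0017,0],[0,0,0]],
    [[0.0036,-0.0017,0],[0,0,0]],
    [[0,0,0],[0,0,0]],
  ],
)

```text
time_s: 12.65
tcp_pos: [0.5053, 0.1084, 0.0823]
orientation: [[-0.972, -0.096, -0.215], [0.096, 0.672, -0.734], [0.215, -0.734, -0.644]]
contact_force: [0.8, -0.6, 0.1]
width: 0.0164
```

```bash
python3 st.py; python3 ot.py
```

```text
12.65 F [ 0.8 -0.6  0.1] w 0.0164 blade [ 0.0562 -0.0143  0.0022] [-0.   3.5 -0. ] q [-43.  54.  11.  91.  21.  76.  44.]
oat [289.84156977 172.35755814] [275 158  30  29 688] [ 0.07010342 -0.01242838  0.01      ]
```

```bash
python3 - <<'E'
from h import *
from cell import get_obs
o=get_obs(); c=(o['tcp_pos'],o['orientation'])
A=blade_goal(.063,-.014,.0022,pitch=3.5); B=blade_goal(.058,-.014,.028,pitch=-4); C=blade_goal(-.01,.05,.032,pitch=-4)
print(goto(*A,*c)); print(goto(*B,*A)); print(goto(*C,*B))
E
```

```text
(array([ 0.0064, -0.0027,  0.    ]), array([0.03, 0.01, 0.02]))
(array([-0.0096,  0.0044,  0.0105]), array([-3.11, -6.82, -0.  ]))
(array([-0.0353,  0.0864,  0.004 ]), array([0., 0., 0.]))
```

arm_command(
  commands=[
    [[0.0032,-0.0014,0],[0,0,0]],
    [[0.0032,-0.0014,0],[0,0,0]],
    [[0,0,0],[0,0,0]],
    [[-0.001,0.0004,0.001],[-0.078,-0.17,0]],
    [[-0.001,0.0004,0.001],[-0.078,-0.17,0]],
    [[-0.001,0.0005,0.001],[-0.078,-0.17,0]],
    [[-0.001,0.0004,0.001],[-0.078,-0.17,0]],
    [[-0.001,0.0005,0.001],[-0.078,-0.17,0]],
    [[-0.001,0.0004,0.0011],[-0.078,-0.17,0]],
    [[-0.001,0.0005,0.0011],[-0.078,-0.17,0]],
    [[-0.001,0.0004,0.0011],[-0.078,-0.17,0]],
    [[-0.001,0.0005,0.0011],[-0.078,-0.17,0]],
    [[-0.0006,0.0004,0.0011],[-0.078,-0.17,0]],
    [[0,0,0],[0,0,0]],
  ],
)

```text
time_s: 14.45
tcp_pos: [0.5015, 0.1106, 0.0928]
orientation: [[-0.99, -0.007, -0.139], [0.104, 0.631, -0.769], [0.093, -0.776, -0.624]]
contact_force: [0.4, 0.2, -1.8]
width: 0.0162
```

```bash
python3 st.py; python3 ot.py; python3 - <<'E'
from h import *
from cell import camera
c=camera('scene'); pickle.dump(c,open('pics/s4.pkl','wb')); t=camera('wrist')
a=cv2.resize(c['pixels'][130:260,190:350],(400,325),interpolation=cv2.INTER_CUBIC); cv2.imwrite('pics/s4.png',np.hstack([a,cv2.resize(t['pixels'],(400,325))]))
E
```

```text
14.45 F [ 0.4  0.2 -1.8] w 0.0162 blade [ 0.0575 -0.0139  0.0279] [ 0. -4. -0.] q [-47.  53.  14.  94.  23.  74.  36.]
oat [288.8002736  173.23255814] [274 158  31  31 731] [ 0.06622606 -0.01050325  0.01      ]
```

View pics/s4.png

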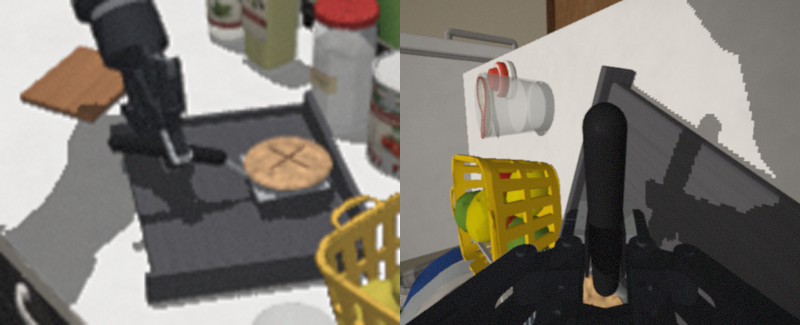

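The left half shows the oatcake riding on the blade, clear of the plate. The right half shows the handle held, with glass, timer and basket well away. Now I'll carry it back and left, and plan the roll.

```bash
python3 - <<'E'
from h import *
from cell import get_obs
o=get_obs(); c=(o['tcp_pos'],o['orientation'])
C=blade_goal(-.02,.07,.034,pitch=0); print('C',goto(*C,*c))
P=C
for ph,e,s in((15,.012,0),(30,.006,0),(45,.006,-.003),(60,.006,-.007),(75,.006,-.013),(90,.006,-.020),(102,.008,-.027)):
    r=np.radians(ph); Q=blade_goal(-.02,.028+s+.042*np.cos(r),e+.042*np.sin(r),roll=ph); print(ph,goto(*Q,*P),wristq(Q[1],20)); P=Q
S,T=pickle.load(open('pics/s4.pkl','rb')),None
H,Sa,V=cv2.split(cv2.cvtColor(S['pixels'],cv2.COLOR_BGR2HSV)); m,ce,s=comp(((H<22)&(Sa>70)&(V>90)).astype(np.uint8),(280,175,330,210)); 
T=o; import cell
t=cell.camera('top'); Pm=[k['K']@np.column_stack([k['R'],k['t']]) for k in(t,S)]; X=cv2.triangulatePoints(*Pm,np.array([[288.8],[173.2]]),ce.reshape(2,1)); print(turnerR(GY).T@((X[:3]/X[3]).ravel()-GC))
E
```

```text
C (array([-0.0334,  0.1076,  0.0143]), array([1.69, 3.59, 0.03]))
15 (array([-0.005 , -0.011 , -0.0166]), array([13.65, -6.22,  0.  ])) [31. 79. 55.]
30 (array([-0.0054, -0.0119, -0.0039]), array([13.65, -6.22,  0.  ])) [22. 68. 56.]
45 (array([-0.0067, -0.0147, -0.0013]), array([13.65, -6.22, -0.  ])) [11. 56. 59.]
60 (array([-0.0068, -0.0149, -0.0047]), array([13.65, -6.22,  0.  ])) [-2. 45. 65.]
75 (array([-0.0069, -0.0152, -0.0077]), array([13.65, -6.22, -0.  ])) [-20.  36.  76.]
90 (array([-0.0064, -0.014 , -0.0102]), array([13.65, -6.22, -0.  ])) [-45.  30.  96.]
102 (array([-0.0048, -0.0105, -0.0075]), array([10.92, -4.98,  0.  ])) [-69.  29. 115.]
[ 0.0612402  -0.01222357  0.03412791]
```

arm_command(
  commands=[
    [[-0.0014,0.004,0.001],[0.03,0.064,0]],
    [[-0.002,0.0066,0.001],[0.03,0.064,0]],
    [[-0.0025,0.0081,0.001],[0.03,0.064,0]],
    [[-0.0025,0.0081,0.001],[0.03,0.064,0]],
    [[-0.0025,0.0081,0.001],[0.03,0.064,0]],
    [[-0.0025,0.0081,0.001],[0.03,0.064,0]],
    [[-0.0025,0.0081,0.001],[0.03,0.064,0]],
    [[-0.0025,0.0081,0.001],[0.03,0.064,0]],
    [[-0.0025,0.0081,0.001],[0.03,0.064,0]],
    [[-0.0025,0.0081,0.001],[0.03,0.064,0]],
    [[-0.0025,0.0081,0.001],[0.03,0.064,0]],
    [[-0.0025,0.0081,0.001],[0.03,0.064,0]],
    [[-0.0025,0.0081,0.001],[0.03,0.064,0]],
    [[-0.002,0.006,0.001],[0.03,0.064,0]],
    [[-0.001,0.002,0],[0,0,0]],
    [[0,0,0],[0,0,0]],
  ],
)

```text
time_s: 16.65
tcp_pos: [0.4677, 0.218, 0.1068]
orientation: [[-0.982, -0.055, -0.179], [0.101, 0.654, -0.75], [0.158, -0.755, -0.636]]
contact_force: [0.2, 0.3, -2.0]
width: 0.0162
```

```bash
python3 st.py; python3 ot.py
```

```text
16.65 F [ 0.2  0.3 -2. ] w 0.0162 blade [-0.0206  0.0698  0.0338] [-0. -0. -0.] q [-52.  54.  10.  86.  17.  84.  37.]
oat [253.91950887 185.26603001] [239 171  31  30 733] [-0.01268413  0.07586553  0.01      ]
```

arm_command(
  commands=[
    [[-0.001,-0.0022,-0.0033],[0.6825,-0.311,0]],
    [[-0.001,-0.0022,-0.0033],[0.6825,-0.311,0]],
    [[-0.001,-0.0022,-0.0033],[0.6825,-0.311,0]],
    [[-0.001,-0.0022,-0.0033],[0.6825,-0.311,0]],
    [[-0.001,-0.0022,-0.0033],[0.6825,-0.311,0]],
    [[-0.0011,-0.0024,-0.0008],[0.6825,-0.311,0]],
    [[-0.0011,-0.0024,-0.0008],[0.6825,-0.311,0]],
    [[-0.0011,-0.0024,-0.0008],[0.6825,-0.311,0]],
    [[-0.0011,-0.0024,-0.0008],[0.6825,-0.311,0]],
    [[-0.0011,-0.0024,-0.0008],[0.6825,-0.311,0]],
    [[0,0,0],[0,0,0]],
    [[0,0,0],[0,0,0]],
  ],
)

```text
time_s: 18.2
tcp_pos: [0.4574, 0.1952, 0.0863]
orientation: [[-0.998, 0.07, -0.006], [0.067, 0.927, -0.369], [-0.021, -0.368, -0.929]]
contact_force: [0.3, 0.1, -2.0]
width: 0.016
```

```bash
python3 st.py; python3 ot.py; python3 - <<'E'
from h import *
from cell import camera
c=camera('scene'); t=camera('top')
a=cv2.resize(c['pixels'][130:260,190:350],(400,325),interpolation=cv2.INTER_CUBIC); cv2.imwrite('pics/s5.png',np.hstack([a,cv2.resize(t['pixels'][130:260,200:360],(400,325),interpolation=cv2.INTER_CUBIC)]))
E
```

```text
18.2 F [ 0.3  0.1 -2. ] w 0.016 blade [-0.0205  0.0642  0.0267] [-0.  -0.  29.9] q [-46.  38.   7. 109.  16.  49.  34.]
oat [263.14916286 188.21156773] [250 174  28  30 657] [-0.0097675   0.04516885  0.01      ]
```

View pics/s5.png

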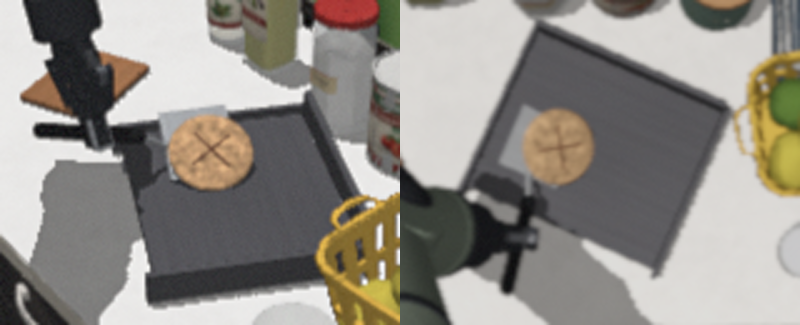

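The oatcake has slid so that its lower rim is on the plate at about (210,187) in the left crop, leaning on the blade with its cross up. I'll keep rolling.

arm_command(
  commands=[
    [[-0.0014,-0.0031,-0.0003],[0.6825,-0.311,0]],
    [[-0.0014,-0.0031,-0.0003],[0.6825,-0.311,0]],
    [[-0.0014,-0.0031,-0.0003],[0.6825,-0.311,0]],
    [[-0.0014,-0.0031,-0.0003],[0.6825,-0.311,0]],
    [[-0.0014,-0.0031,-0.0003],[0.6825,-0.311,0]],
    [[-0.0014,-0.0032,-0.0009],[0.6825,-0.311,0]],
    [[-0.0014,-0.0032,-0.0009],[0.6825,-0.311,0]],
    [[-0.0014,-0.0032,-0.0009],[0.6825,-0.311,0]],
    [[-0.0014,-0.0032,-0.0009],[0.6825,-0.311,0]],
    [[-0.0014,-0.0032,-0.0009],[0.6825,-0.311,0]],
    [[-0.0015,-0.0032,-0.0015],[0.6825,-0.311,0]],
    [[-0.0015,-0.0032,-0.0015],[0.6825,-0.311,0]],
    [[-0.0015,-0.0032,-0.0015],[0.6825,-0.311,0]],
    [[-0.0015,-0.0032,-0.0015],[0.6825,-0.311,0]],
    [[-0.0015,-0.0032,-0.0015],[0.6825,-0.311,0]],
    [[0,0,0],[0,0,0]],
  ],
)

```text
time_s: 20.35
tcp_pos: [0.4362, 0.146, 0.0704]
orientation: [[-0.962, 0.09, 0.256], [0.147, 0.966, 0.211], [-0.229, 0.241, -0.943]]
contact_force: [0.2, 2.1, 3.8]
width: 0.0162
```

```bash
python3 st.py; python3 ot.py; python3 - <<'E'
from h import *
from cell import camera
c=camera('scene'); t=camera('top')
a=cv2.resize(c['pixels'][130:260,190:350],(400,325),interpolation=cv2.INTER_CUBIC); cv2.imwrite('pics/s6.png',np.hstack([a,cv2.resize(t['pixels'][130:260,200:360],(400,325),interpolation=cv2.INTER_CUBIC)]))
E
```

```text
20.35 F [0.2 2.1 3.8] w 0.0162 blade [-0.0194  0.0213  0.0378] [-0.1  0.2 67.5] q [  5.  31. -33. 136.  98.  11. -35.]
oat [271.87740385 191.20913462] [262 177  20  30 416] [-0.00763484  0.0159311   0.01      ]
```

View pics/s6.png

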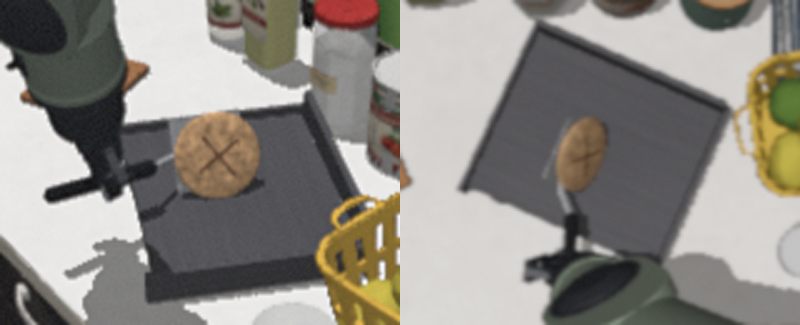

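The left crop shows the oatcake nearly on edge, leaning against the blade, with its rim on the plate near (215,197). The arm is close to the j4 and j6 limits and the roll has lagged to 67.5°. I'll raise the blade along the oatcake face while rolling on.

```bash
python3 - <<'E'
from h import *
from cell import get_obs
o=get_obs(); P=(o['tcp_pos'],o['orientation'])
for ph,t,gx in((74,.015,-.015),(82,.025,-.01),(92,.035,-.01),(102,.038,-.01)):
    r=np.radians(ph); Q=blade_goal(gx,.005+(t+.042)*np.cos(r),(t+.042)*np.sin(r),roll=ph); print(ph,goto(*Q,*P),Q[0]); P=Q
E
```

```text
74 (array([ 0.0036, -0.0032,  0.0112]), array([ 5.89, -2.86,  0.12])) [0.43984759 0.14342116 0.08184263]
82 (array([ 0.0023, -0.0071,  0.0052]), array([ 7.28, -3.32, -0.  ])) [0.44210326 0.13631367 0.08707584]
92 (array([-0.004 , -0.0088,  0.003 ]), array([ 9.1 , -4.15, -0.  ])) [0.43807185 0.12746755 0.09004535]
102 (array([-0.0043, -0.0094, -0.0058]), array([ 9.1 , -4.15,  0.  ])) [0.43377392 0.11803661 0.08422217]
```

arm_command(
  commands=[
    [[0.0009,-0.0008,0.0028],[0.37,-0.18,0]],
    [[0.0009,-0.0008,0.0028],[0.37,-0.18,0]],
    [[0.0009,-0.0008,0.0028],[0.37,-0.18,0]],
    [[0.0009,-0.0008,0.0028],[0.37,-0.18,0]],
    [[0.0006,-0.0018,0.0013],[0.455,-0.208,0]],
    [[0.0006,-0.0018,0.0013],[0.455,-0.208,0]],
    [[0.0006,-0.0018,0.0013],[0.455,-0.208,0]],
    [[0.0006,-0.0018,0.0013],[0.455,-0.208,0]],
    [[0,0,0],[0,0,0]],
  ],
)

```text
time_s: 21.62
tcp_pos: [0.445, 0.1356, 0.0862]
orientation: [[-0.936, 0.056, 0.347], [0.208, 0.885, 0.418], [-0.284, 0.463, -0.84]]
contact_force: [0.7, -0.2, -1.9]
width: 0.016
```

```bash
python3 st.py; python3 ot.py
```

```text
21.62 F [ 0.7 -0.2 -1.9] w 0.016 blade [-0.0069  0.0147  0.0646] [-0.1  0.4 81.9] q [ 42.  48. -69. 139. 115.  24. -37.]
oat [273.65803109 190.12953368] [268 177  14  29 193] [-0.00225735  0.01212404  0.01      ]
```

arm_command(
  commands=[
    [[0.0013,0.0004,0.0064],[0,0,0]],
    [[0.0013,0.0004,0.0064],[0,0,0]],
    [[0.0013,0.0004,0.0064],[0,0,0]],
    [[0.0013,0.0004,0.0064],[0,0,0]],
    [[0.0013,0.0004,0.0064],[0,0,0]],
    [[0,0,0],[0,0,0]],
  ],
)

```text
time_s: 22.42
tcp_pos: [0.4527, 0.138, 0.1199]
orientation: [[-0.935, 0.051, 0.351], [0.205, 0.886, 0.417], [-0.29, 0.462, -0.838]]
contact_force: [-0.0, 0.2, -1.8]
width: 0.0162
```

```bash
python3 st.py; python3 ot.py
```

```text
22.43 F [-0.   0.2 -1.8] w 0.0162 blade [-0.0011  0.0202  0.099 ] [ 0.   0.1 82. ] q [ 41.  40. -67. 138. 108.  16. -33.]
oat [273.6684492  190.11764706] [268 179  14  24 187] [-0.00220959  0.01210885  0.01      ]
```

arm_command(
  commands=[
    [[-0.0016,-0.0034,0],[0,0,0]],
    [[-0.0016,-0.0034,0],[0,0,0]],
    [[-0.0016,-0.0034,0],[0,0,0]],
    [[-0.0016,-0.0034,0],[0,0,0]],
    [[-0.0016,-0.0034,0],[0,0,0]],
    [[-0.0016,-0.0034,0],[0,0,0]],
    [[-0.0016,-0.0034,0],[0,0,0]],
    [[-0.0016,-0.0034,0],[0,0,0]],
    [[0,0,0],[0,0,0]],
  ],
)

```text
time_s: 23.6
tcp_pos: [0.4394, 0.1106, 0.1194]
orientation: [[-0.935, 0.052, 0.35], [0.206, 0.885, 0.417], [-0.288, 0.462, -0.839]]
contact_force: [0.2, -0.6, -1.6]
width: 0.016
```

```bash
python3 st.py; python3 ot.py; python3 - <<'E'
from h import *
from cell import camera
c=camera('scene'); t=camera('top')
a=cv2.resize(c['pixels'],(467,350),interpolation=cv2.INTER_AREA); b=cv2.resize(t['pixels'][130:260,205:330],(333,350),interpolation=cv2.INTER_CUBIC);cv2.imwrite('pics/s7.png',np.hstack([a,b]))
E
```

```text
23.6 F [ 0.2 -0.6 -1.6] w 0.016 blade [-0.0017 -0.0102  0.0983] [-0.   0.2 82. ] q [ 47.  39. -67. 139. 107.  14. -28.]
oat [294.4036061  201.98058252] [280 187  30  31 721] [-0.01099544 -0.06304131  0.01      ]
```

View pics/s7.png

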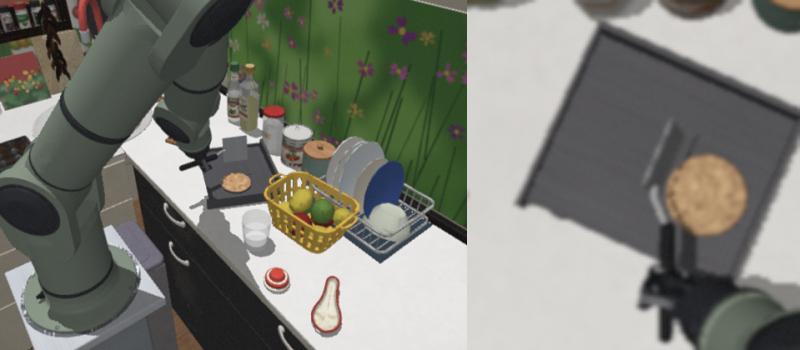

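The oatcake has toppled over and lies flat with its plain face up, at griddle (-11,-63) mm, clear of the lip. The glass, timer and basket are undisturbed. Now I'll raise the turner, roll it back and return it.

arm_command(
  commands=[
    [[0.002,0.005,0.008],[0,0,0]],
    [[0.0035,0.0076,0.0083],[0,0,0]],
    [[0.0035,0.0076,0.0083],[0,0,0]],
    [[0.0035,0.0076,0.0083],[0,0,0]],
    [[0.0035,0.0076,0.0083],[0,0,0]],
    [[0.0035,0.0076,0.0083],[0,0,0]],
    [[0,0,0],[0,0,0]],
  ],
)

```text
time_s: 24.62
tcp_pos: [0.4592, 0.1544, 0.1693]
orientation: [[-0.935, 0.051, 0.351], [0.205, 0.885, 0.418], [-0.289, 0.462, -0.838]]
contact_force: [-0.3, -1.0, -1.7]
width: 0.0159
```

```bash
python3 st.py; python3 - <<'E'
from h import *
from cell import get_obs
o=get_obs(); P=(o['tcp_pos'],o['orientation'])
for Q in (blade_goal(.0,.045,.13,roll=40),blade_goal(0,.045,.13)): print(goto(*Q,*P)); P=Q
E
```

```text
24.62 F [-0.3 -1.  -1.7] w 0.0159 blade [-0.0019  0.038   0.1484] [ 0.1  0.1 82. ] q [ 41.  31. -68. 135.  76.  11.  -6.]
(array([0.0069, 0.0105, 0.0137]), array([-3.829e+01,  1.730e+01, -1.000e-02]))
(array([0.01  , 0.0219, 0.02  ]), array([-36.4 ,  16.59,  -0.  ]))
```

arm_command(
  commands=[
    [[0.0006,0.0009,0.0011],[-0.8,0.36,0]],
    [[0.0006,0.0009,0.0011],[-0.8,0.36,0]],
    [[0.0006,0.0009,0.0011],[-0.8,0.36,0]],
    [[0.0006,0.0009,0.0011],[-0.8,0.36,0]],
    [[0.0006,0.0009,0.0011],[-0.8,0.36,0]],
    [[0.0006,0.0009,0.0011],[-0.8,0.36,0]],
    [[0.0006,0.0009,0.0011],[-0.8,0.36,0]],
    [[0.0006,0.0009,0.0011],[-0.8,0.36,0]],
    [[0.0006,0.0009,0.0011],[-0.8,0.36,0]],
    [[0.0006,0.0009,0.0011],[-0.8,0.36,0]],
    [[0.0006,0.0009,0.0011],[-0.8,0.36,0]],
    [[0.0006,0.0009,0.0011],[-0.8,0.36,0]],
    [[0,0,0],[0,0,0]],
  ],
)

```text
time_s: 26.25
tcp_pos: [0.4666, 0.1652, 0.1815]
orientation: [[-0.994, 0.091, 0.065], [0.075, 0.973, -0.219], [-0.083, -0.212, -0.974]]
contact_force: [0.3, 0.6, -2.0]
width: 0.0157
```

```bash
python3 st.py; python3 - <<'E'
from h import *
from cell import get_obs
o=get_obs(); P=(o['tcp_pos'],o['orientation']); g=pickle.load(open('pics/grasp.pkl','rb'))
Q=blade_goal(0,.045,.13); print(goto(*Q,*P)); print(goto(np.array(g['tcp_pos'])+[0,0,.07],np.array(g['orientation']),*Q)); print(goto(np.array(g['tcp_pos'])+[0,0,.07],np.array(g['orientation']),*P))
E
```

```text
26.25 F [ 0.3  0.6 -2. ] w 0.0157 blade [0.0003 0.0455 0.1286] [ 0.  -0.1 39.9] q [ 11.  37. -65. 111.  48.  70.  10.]
(array([0.0095, 0.0216, 0.0215]), array([-36.28,  16.64,  -0.04]))
(array([ 0.0085,  0.1832, -0.0771]), array([ 0.,  0., 52.]))
(array([ 0.018 ,  0.2047, -0.0556]), array([-41.26,  -0.98,  49.78]))
```

arm_command(
  commands=[
    [[0.001,0.0114,-0.0031],[-0.573,-0.014,0.691]],
    [[0.001,0.0114,-0.0031],[-0.573,-0.014,0.691]],
    [[0.001,0.0114,-0.0031],[-0.573,-0.014,0.691]],
    [[0.001,0.0114,-0.0031],[-0.573,-0.014,0.691]],
    [[0.001,0.0114,-0.0031],[-0.573,-0.014,0.691]],
    [[0.001,0.0114,-0.0031],[-0.573,-0.014,0.691]],
    [[0.001,0.0114,-0.0031],[-0.573,-0.014,0.691]],
    [[0.001,0.0114,-0.0031],[-0.573,-0.014,0.691]],
    [[0.001,0.0114,-0.0031],[-0.573,-0.014,0.691]],
    [[0.001,0.0114,-0.0031],[-0.573,-0.014,0.691]],
    [[0.001,0.0114,-0.0031],[-0.573,-0.014,0.691]],
    [[0.001,0.0114,-0.0031],[-0.573,-0.014,0.691]],
    [[0.001,0.0114,-0.0031],[-0.573,-0.014,0.691]],
    [[0.001,0.0114,-0.0031],[-0.573,-0.014,0.691]],
    [[0.001,0.0114,-0.0031],[-0.573,-0.014,0.691]],
    [[0.001,0.0114,-0.0031],[-0.573,-0.014,0.691]],
    [[0.001,0.0114,-0.0031],[-0.573,-0.014,0.691]],
    [[0.001,0.0114,-0.0031],[-0.573,-0.014,0.691]],
    [[0,0,0],[0,0,0]],
  ],
)

```text
time_s: 28.62
tcp_pos: [0.4835, 0.3708, 0.1255]
orientation: [[-0.683, -0.55, 0.481], [-0.713, 0.358, -0.603], [0.159, -0.755, -0.636]]
contact_force: [0.5, -0.4, -2.1]
width: 0.0159
```

```bash
python3 st.py; python3 - <<'E'
from h import *
from cell import get_obs,camera
o=get_obs(); P=(o['tcp_pos'],o['orientation']); g=pickle.load(open('pics/grasp.pkl','rb'))
print(goto(np.array(g['tcp_pos']),np.array(g['orientation']),*P))
R,p=setup(); Rb=np.asarray(o['orientation'])@R.T; b=np.asarray(o['tcp_pos'])-Rb@p; out=[]
for n,roi in(('scene',(150,110,310,240)),('top',(140,130,300,260))):
    cc=camera(n); x0,y0,x1,y1=roi; im=cv2.resize(cc['pixels'][y0:y1,x0:x1],(400,325),interpolation=cv2.INTER_CUBIC)
    L=[[.039,.042,0],[.039,-.042,0],[-.039,-.042,0],[-.039,.042,0],[.039,.042,0]]
    Pp=np.array([(proj(cc,b+Rb@np.array(k))-[x0,y0])*2.5 for k in L]).astype(int); cv2.polylines(im,[Pp],False,(0,0,255),1); out.append(im)
cv2.imwrite('pics/s8.png',np.hstack(out))
E
```

```text
28.62 F [ 0.5 -0.4 -2.1] w 0.0159 blade [-0.1266  0.3015  0.0523] [52.  0. -0.] q [-35.  58. -50.  92.  72. 102.  33.]
(array([ 0.0011, -0.0008, -0.0695]), array([ 0.05, -0.02, -0.05]))
```

View pics/s8.png

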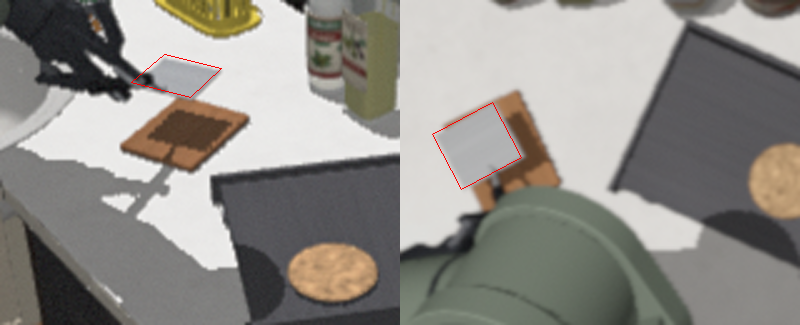

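The overlay matches the blade above the board, which is level, and the oatcake lies plain face up on the griddle. I'll lower the turner.

arm_command(
  commands=[
    [[0.0004,-0.0006,-0.007],[0,0,0]],
    [[0.0004,-0.0006,-0.0075],[0,0,0]],
    [[0.0004,-0.0006,-0.0075],[0,0,0]],
    [[0.0004,-0.0006,-0.0075],[0,0,0]],
    [[0.0004,-0.0006,-0.0075],[0,0,0]],
    [[0.0004,-0.0006,-0.0075],[0,0,0]],
    [[0.0004,-0.0006,-0.0075],[0,0,0]],
    [[0.0004,-0.0006,-0.005],[0,0,0]],
    [[0.0004,-0.0006,-0.004],[0,0,0]],
    [[0.0004,-0.0006,-0.003],[0,0,0]],
    [[0,0,-0.002],[0,0,0]],
    [[0,0,-0.0015],[0,0,0]],
    [[0,0,0],[0,0,0]],
  ],
)

```text
time_s: 30.35
tcp_pos: [0.4882, 0.3639, 0.0588]
orientation: [[-0.685, -0.548, 0.48], [-0.711, 0.36, -0.604], [0.158, -0.755, -0.636]]
contact_force: [0.5, -0.5, -2.0]
width: 0.0161
```

```bash
python3 st.py; python3 - <<'E'
from h import *
from cell import get_obs
o=get_obs(); g=pickle.load(open('pics/grasp.pkl','rb')); print(goto(np.array(g['tcp_pos']),np.array(g['orientation']),o['tcp_pos'],o['orientation']),o['ft_torque'])
E
```

```text
30.35 F [ 0.5 -0.5 -2. ] w 0.0161 blade [-0.1193  0.2971 -0.0143] [51.9 -0.  -0. ] q [-36.  64. -48.  93.  75.  99.  29.]
(array([-0.0035,  0.006 , -0.0028]), array([0.02, 0.02, 0.09])) [ 0.83505425  0.82380106 -0.01355221]
```

Not in contact yet, so I'll creep down.

arm_command(
  commands=[
    [[0,0,-0.0015],[0,0,0]],
    [[0,0,-0.001],[0,0,0]],
    [[0,0,0],[0,0,0]],
  ],
)

```text
time_s: 30.72
tcp_pos: [0.4882, 0.3639, 0.0564]
orientation: [[-0.685, -0.548, 0.48], [-0.711, 0.36, -0.604], [0.158, -0.755, -0.636]]
contact_force: [-0.4, -1.0, 0.1]
width: 0.016
```

arm_command(
  commands=[
    [[0,0,-0.0005],[0,0,0]],
    [[0,0,0],[0,0,0]],
  ],
)

```text
time_s: 30.98
tcp_pos: [0.4882, 0.3638, 0.056]
orientation: [[-0.685, -0.548, 0.48], [-0.711, 0.36, -0.604], [0.158, -0.755, -0.636]]
contact_force: [-2.1, -1.7, 4.2]
width: 0.016
```

arm_command(
  commands=[
    [[0,0,0],[0,0,0]],
    [[0,0,0],[0,0,0]],
    [[0,0,0],[0,0,0]],
    [[0,0,0],[0,0,0]],
  ],
  jaw=0.5,
)

```text
time_s: 31.48
tcp_pos: [0.4882, 0.364, 0.0558]
orientation: [[-0.685, -0.548, 0.48], [-0.711, 0.36, -0.604], [0.158, -0.755, -0.636]]
contact_force: [0.4, -0.0, -0.1]
width: 0.0425
```

arm_command(
  commands=[
    [[-0.0027,0.0034,0.0036],[0,0,0]],
    [[-0.0054,0.0068,0.0072],[0,0,0]],
    [[-0.0054,0.0068,0.0072],[0,0,0]],
    [[-0.0054,0.0068,0.0072],[0,0,0]],
    [[-0.0054,0.0068,0.0072],[0,0,0]],
    [[-0.0054,0.0068,0.0072],[0,0,0]],
    [[-0.0054,0.0068,0.0072],[0,0,0]],
    [[-0.0054,0.0068,0.0072],[0,0,0]],
    [[-0.0054,0.0068,0.0072],[0,0,0]],
    [[-0.0054,0.0068,0.0072],[0,0,0]],
    [[-0.0054,0.0068,0.0072],[0,0,0]],
    [[-0.0054,0.0068,0.0072],[0,0,0]],
    [[0,0,0],[0,0,0]],
    [[0,0,0],[0,0,0]],
  ],
)

```text
time_s: 33.22
tcp_pos: [0.4263, 0.4419, 0.1385]
orientation: [[-0.685, -0.548, 0.48], [-0.711, 0.359, -0.604], [0.158, -0.755, -0.636]]
contact_force: [-0.0, 0.8, 0.1]
width: 0.0425
```

```bash
python3 st.py; python3 ot.py; python3 - <<'E'
from h import *
from cell import camera
c=camera('scene'); t=camera('top'); T0=pickle.load(open('pics/top0.pkl','rb'))
for x0,y0,x1,y1 in((340,210,430,262),): print('glass/timer diff',np.abs(t['pixels'][y0:y1,x0:x1].astype(int)-T0['pixels'][y0:y1,x0:x1]).mean())
a=cv2.resize(c['pixels'][110:350,140:370],(400,417),interpolation=cv2.INTER_CUBIC); b=cv2.resize(t['pixels'][110:270,145:305],(400,400),interpolation=cv2.INTER_CUBIC)
cv2.imwrite('pics/s9.png',np.hstack([a,cv2.copyMakeBorder(b,0,17,0,0,0)]))
E
```

```text
33.23 F [-0.   0.8  0.1] w 0.0425 blade [-0.2079  0.3423  0.0654] [51.9 -0.  -0.1] q [-44.  60. -50.  85.  68. 107.  31.]
oat [294.39777469 202.0876217 ] [280 187  30  31 719] [-0.01131437 -0.06315841  0.01      ]
glass/timer diff 5.802207977207977
```

View pics/s9.png

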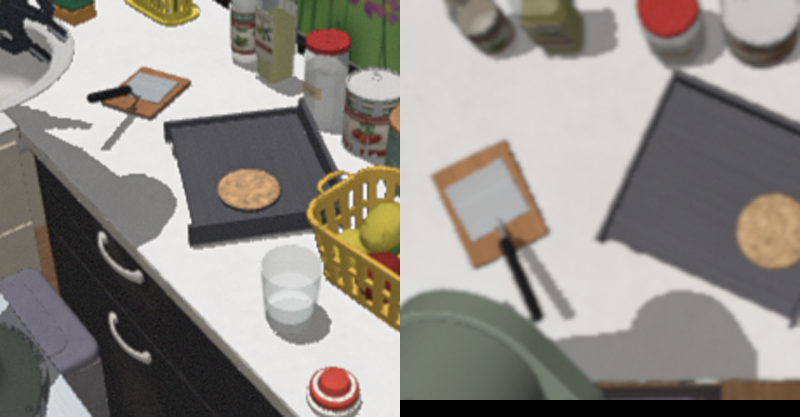

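The turner stands flat on its board, released. The oatcake is flat on the plate with its plain face up. The glass at (307,275) and the timer at (332,333) are where they were at the start.

```bash
python3 -c "
from cell import sign_off; print(sign_off())"
```

```text
the job is handed in; nothing more can be done
None
```

The oatcake is turned over and lies flat on the griddle plate, scored face down, and the turner is back flat on its board. I handed the job in at about 33 s.

**How it went:** I slid the blade under the oatcake against the splash guard and lifted it about 28 mm clear. I then rolled the blade near the plate until the oatcake stood on its rim, and nudged it over with the blade's lower edge. The oatcake was touched only with the turner.

**Last checks:**
- **Oatcake:** its plain face is up, about 11 mm in front of and 63 mm right of the plate centre, clear of the right lip. It had not moved since it was turned over.
- **Turner:** the blade is fully on the board. The gripper is open, backed off about 130 mm and touching nothing.
- **Glass and timer:** in the scene image both stand at their starting pixels, to within about 1 px. A top-view pixel comparison of that area differed by 5.8 grey levels on average. I put that down to the arm's shadow but did not check it further.
- **Forces:** every contact force I read was under 6 N.

**What went less well:** during the flip the arm came close to two joint limits, with joint 4 at about 139° of 139.4° and joint 6 at about 11° of 9.2°. The roll lagged to 67.5° at one point, so I rolled the blade to only about 82° and pushed the oatcake over from there. It therefore dropped freely through the second half of the turn.

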